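Extend the demo camera's telescopic boom by one hole

TASK

The overhead camera's boom is one hole too short to look into the white tasting bowl. Swing the red latch out, pinch the orange spring pin flush and pull the tube out to the very next hole (not past it) so that the pin pops out again, then swing the latch fully back over the tube. Do not disturb the bowl and the two cups beside it, and let go of everything at the end.

Things in the scene. Friction and masses are not known exactly. Their poses are not given: they have to be found in the camera images.
- stand: Fixed camera stand; place and yaw vary. Base plate 150 x 210 x 14 mm, grey post, horizontal telescopic boom. Origin on the table under the post's axis; z up; the boom runs from the post along this frame's -y, its axis 170 mm high. From the post: black latch block (20-63 mm out, 40 wide, top 193 mm high), a bit of inner tube, the sliding tube. +x of this frame is the side away from the robot.
- start_hole (a point): Centre of the hole in the sliding tube where the pin sits at the start, on the facet's surface; 190 mm out from the post then; moves with the tube. The tube: aluminium, hexagonal, 30 mm across flats, one flat on top, 83 to 300 mm out from the post at the start. The facet with the holes faces away from the robot and 30 degrees upward: normal (0.866, 0, 0.5) in the stand's frame.
- next_hole (a point): Centre of the next hole (all are 14 mm across), which must come to the pin: 40 mm from the start hole toward the post, in the same facet; moves with the tube. A third hole lies 40 mm further toward the post. The black camera head at the tube's outer end is 52 x 58 mm, its top 182 mm high.
- sleeve (a joint): How far the tube is pulled out along the stand's -y, m: 0 at the start, 0.040 with the pin in the next hole, 0.080 in the last; about 1 mm of play in a hole. Locked while the pin is out; with the pin pressed, friction about 1.5 N. A pinch of 20 to 30 N across pin and opposite flat (it faces the robot and downward) presses the pin flush and holds the tube for pulling.
- pin (a joint): How far the orange spring pin is pressed in along the facet's normal, m: 0 out, 0.0055 flush, about 0.0075 riding under the tube's wall. Spring 2 N at first, 4.5 N flush, 5.5 N riding. Pressed flush, its dome slips under the hole's edge when the tube is pulled (some 5 N); it springs out by itself into the next hole.
- pin_top (a point): Outermost point of the orange pin (round, 12 mm across, domed, standing 5.5 mm proud of the facet when out; 20.5 mm from the boom's axis). It belongs to the inner tube and does not travel with the sliding tube.
- latch (a joint): Angle of the red swing latch, rad: 0 = shut, lying along the tube (a tooth under it stands between the ribs on top of the tube and blocks it); grows as it swings level to the stand's +x side (counter-clockwise from above), up to 1.5. Clear of the tube from 0.4. Stays where left; friction 0.05 N m. Starts within 0.05 of shut.
- latch_peg (a point): Middle of the red upright round peg on the latch, by which it is swung: 14 mm across, 42 mm tall (peg foot at 201 mm above the table, top at 243 mm, this point at 223 mm), 70 mm from the pivot. It can be pinched from above.
- latch_pivot (a point): Point on the latch's vertical pivot axis at the peg's height (223 mm above the table); 45 mm out from the post along the boom.
- camera (a point): Centre of the lens under the camera head at the boom's end, 128 mm above the table; moves with the tube.
- bowl: White tasting bowl, 104 mm across, 55 mm high, standing below where the lens will be; origin under its centre.
- cup_a: Blue tea cup without handle, 68 mm across, 58 mm high; origin under its centre. Beyond the boom.
- cup_b: White tea cup without handle, 68 mm across, 58 mm high; origin under its centre. Beyond the boom.

How it is judged:
On the way, in this order (a step that is already met when the one before it is completed fails the run):
1. the latch is swung out, clear of the tube (0.4 rad or more) (value of joint latch above 0.4 rad), for 0.1 s.
2. the pin is pressed in flush (4.5 mm or more) with the tube still in its first hole (value of joint pin above 0.0045 m and value of joint sleeve below 0.006 m), for 0.05 s.
3. the tube is out at the next hole and the pin has popped out (value of joint sleeve between 0.037 and 0.043 m and value of joint pin below 0.0015 m), for 0.2 s.
At the end, for the whole second after the job is handed in: The tube stands at the next hole (40 mm out, within 3 mm) with the pin popped out (within 1.5 mm), and the latch is back over the tube (within 0.15 rad of shut) (all of step 3 and value of joint latch below 0.15 rad); the robot touches nothing.
It fails at once if the tube is pulled well past the next hole (over 50 mm) (value of joint sleeve above 0.05 m).
It fails at once if the tasting bowl or one of the two cups beside the boom is pushed more than 20 mm from its place (distance of any of bowl, cup_a, cup_b from where it was at the start of the episode above 0.02 m).
It also fails if it takes over 66 s, if anything falls off the work surface, if the arm or the gripper's body presses on something with over 40 N, if the wrist force passes 120 N, or if a joint passes its speed limit or range.

ROBOT

A 6-joint arm with a two-finger parallel gripper is mounted at the origin on the work surface. World frame = base frame: x ahead of the robot, y to its left, z up, the work surface at z = 0. Lengths are in m, angles in rad, forces in N, time in s.
With the tool pointing down it reaches from about 0.375 to 0.9 m from the base axis. Payload 3.1 kg.
Tool frame: the origin (TCP) lies on the centre line of the jaws, within the pads' length; the fingertips stand 19 mm ahead of it and the grasp point (between the pads) is the TCP (r.tip_extent is the distance from the TCP to the fingertips, in m); z points along the fingers, y is the direction in which the jaws open and shut (so a half turn about z gives the same grasp; the last joint's range is limited). The gripper opens to 87 mm and grips with 3 to 60 N. Pads are 19 mm wide; open, the fingers measure 117 mm over their backs; the gripper's body (75 mm by 190 mm) begins 51 mm behind the grasp point.
Start: joints at [-1.345, 0.527, 1.433, -0, 1.181, -0.178], TCP at [0.246, -0.575, 0.242] pointing down, gripper open.
Joint ranges: [-3.08, 3.08], [-0.75, 2.2], [0.22, 2.44], [-1.43, 4.57], [0, 2.65], [-2.85, 2.85]. Speed limits (rad/s): [2.79, 2.79, 3.14, 3.14, 3.14, 3.14].

INTERFACE

Orientations are given as a unit quaternion [w, x, y, z].
In Python, from cell import r gives the robot as it stands. The module is installed in compiled form; this text tells all that it offers.
- The arm moves only by the tool jog_arm, never from a script. Its argument "steps" is a list that holds one entry, the list of rows, each a list of 5 numbers: the shift along the tool's x, y, z in m, then the turn about the tool's z in degrees, then the closure, from -1 (fully open) to 1 (shut). In form: [[[tx, ty, tz, turn, claw], ...]]. A call has 1 to 8 rows; each row is the pose to reach, as a shift and turn from the pose commanded when the call began, along the tool's axes at that moment; what a row does not reach only later rows make up. A row lasts 1/12 s, in which the tool goes at most 41.7 mm and 7.16 degrees, less where a joint would pass 70% of its speed; a pose out of reach is approached as far as the arm can. A call with a gripper value outside its range is refused whole. The fingers move at their own pace and stop on an object; "newtons" is the grip in N (left out, the last holds). Time passes only in rows, so rows that repeat a pose let the fingers close. It gives the time, the measured TCP pose, the force and the opening at its end, in the units of the state.
- r.state(): the state, without advancing time (a new reading comes with each control period).
- r.grab_frame(name): name is "scene" or "top" or "wrist"; returns (picture, depth): 480x640x3 uint8, red, green, blue; 480x640 float32, m along the optical axis (not along the pixel's ray), 0 where there is no reading.
- r.calibration(name): a dict with "mtx" (3x3 intrinsics, pixels), "rvec" (rotation vector, rad) and "tvec" (3), from world to camera coordinates, as OpenCV has them; the wrist camera has in their place "T_tool_cam" (4x4, takes a point from camera to tool coordinates, whose origin is the TCP and whose axes are the flange's). Camera axes: x right, y down, z forward; pixel columns grow to the right and rows downward; lengths in m; the calibration is good to about 2 mm. A picture is of the moment at which its call begins: read the wrist's pose just before it. calibration takes no time and is no camera call.
- r.hand_in(): hands the job in, once; it reports no verdict.
Trained networks look in the newest picture that a camera, given by its name, has taken for a name from the list of things; names that differ only in an ending like _2 or _b are one class to them, and where a whole thing is asked for, a point or a joint stands for the part that bears it (a point fixed in the world has none). Each returns a list of dicts, best first, with "conf" (0 to 1); they miss things now and then, are a little off and sometimes report something else, mostly with a low value. They report only what shows in the picture. A call takes as long as a camera call.
- r.boxes_of(camera, thing): "pixel" ([column, row] in pixels, amid what is visible of it).
- r.cut_out(camera, thing): "region" (480x640 bool, what is visible of it) and "pixel" ([column, row] in pixels, amid what is visible of it).
The state is a dict: "clock": time; "joints": joint angles; "dq": joint speeds; "effort": joint torques, N m; "eef_pos": TCP position; "tcp_rot": TCP orientation; "ft_force": force on the tool from outside, world axes, zero at the start; "torque": the same for the moment, N m; "opening": finger opening in m.
Only numpy, scipy, OpenCV 4.12 (cv2) and the standard library are available. Lean on these libraries where they do the work, as an engineer would, in place of code of your own. Each camera call takes 0.05 s, during which the arm holds its last target.

## Working session

There is one attempt and no reset: what is moved stays moved. The work goes in short steps, Python scripts to look and compute and a tool call to move; the robot and the scene stay as the last step left them, time stands still between calls to the robot, and variables do not carry over. Pictures are saved under pics/ and viewed, and the job is handed in when it is done.

Besides the shell and the picture viewer there is one more tool, called after "Emit:" as name(argument=value, ...) on one line, values as JSON. jog_arm: Moves the arm, as the interface text tells. Its arguments: {"type":"object","properties":{"steps":{"type":"array"},"newtons":{"type":"number"}},"required":["steps"]}

```bash
mkdir -p pics; cat > h.py <<'E'
import numpy as np,cv2
from cell import r
def save(n,im): cv2.imwrite('pics/'+n+'.png',cv2.cvtColor(im,cv2.COLOR_RGB2BGR))
def quatR(q):
    from scipy.spatial.transform import Rotation as R
    return R.from_quat([q[1],q[2],q[3],q[0]]).as_matrix()
def cam(name):
    c=r.calibration(name);K=np.array(c['mtx'])
    if name=='wrist':
        s=r.state();T=np.eye(4);T[:3,:3]=quatR(s['tcp_rot']);T[:3,3]=s['eef_pos']
        T=T@np.array(c['T_tool_cam']);return K,T[:3,:3],T[:3,3]
    R=cv2.Rodrigues(np.array(c['rvec'],float))[0];t=np.array(c['tvec'],float).ravel()
    return K,R.T,-R.T@t
def px2w(C,u,v,d):
    K,R,t=C;p=np.array([(u-K[0,2])/K[0,0],(v-K[1,2])/K[1,1],1])*d
    return R@p+t
def cloud(C,depth):
    K,R,t=C;v,u=np.mgrid[:480,:640]
    P=np.stack([(u-K[0,2])/K[0,0]*depth,(v-K[1,2])/K[1,1]*depth,depth],-1)
    return P@R.T+t
def ray_z(C,u,v,z):
    K,R,t=C;d=R@np.array([(u-K[0,2])/K[0,0],(v-K[1,2])/K[1,1],1]);return t+d*(z-t[2])/d[2]
E
python3 - <<'E'
from h import *
s=r.state();print(s)
for n in ['scene','top','wrist']:
    C=cam(n);im,d=r.grab_frame(n);save(n+'0',im);np.savez('f_%s0.npz'%n,im=im,d=d)
    print(n,C[0].round(1).tolist(),C[2].round(3),C[1].round(2).tolist())
for n in ['scene','top']:
  for t in ['latch_peg','pin_top','start_hole','next_hole','camera','bowl','cup_a']:
    print(n,t,[(np.round(x['pixel'],1).tolist(),round(x['conf'],2)) for x in r.boxes_of(n,t)])
E
```

```text
{'clock': 0.0, 'joints': array([-1.34548879e+00,  5.28464482e-01,  1.43390283e+00, -1.02272550e-07,
        1.18135297e+00, -1.78497030e-01]), 'dq': array([ 0.00034287,  0.00108338, -0.00042817, -0.00033073,  0.00016989,
       -0.00144477]), 'effort': array([ 2.44174225e-04, -4.40037918e+01, -1.76593155e+01,  6.32757484e-02,
        5.80548355e-02, -1.58522348e-04]), 'eef_pos': array([ 0.24544898, -0.57404595,  0.24057244]), 'tcp_rot': array([-1.06352027e-03,  9.79686321e-01,  2.00533241e-01, -2.49438085e-05]), 'ft_force': array([-0.20873118,  0.00448161, -0.11068386]), 'torque': array([-0.00659212,  0.00103559, -0.04436018]), 'opening': 0.08695882715891973}
scene [[437.9, 0.0, 322.8], [0.0, 437.9, 235.4], [0.0, 0.0, 1.0]] [1.122 0.275 0.79 ] [[-0.45, 0.64, -0.62], [0.89, 0.33, -0.3], [0.02, -0.69, -0.73]]
top [[524.1, 0.0, 318.5], [0.0, 524.1, 238.6], [0.0, 0.0, 1.0]] [0.454 0.023 1.054] [[0.02, -0.99, 0.14], [-1.0, -0.02, 0.01], [-0.0, -0.15, -0.99]]
wrist [[354.5, 0.0, 315.4], [0.0, 354.5, 240.9], [0.0, 0.0, 1.0]] [ 0.318 -0.542  0.384] [[0.39, -0.88, -0.27], [-0.92, -0.38, -0.11], [-0.0, 0.29, -0.96]]
scene latch_peg [([364.0, 221.5], 0.82)]
scene pin_top []
scene start_hole [([300.8, 196.5], 0.72)]
scene next_hole [([304.2, 200.6], 0.62)]
scene camera [([301.8, 202.5], 0.84)]
scene bowl [([271.4, 217.1], 0.69), ([361.0, 224.5], 0.61)]
scene cup_a [([323.4, 326.0], 0.81)]
top latch_peg [([277.1, 253.9], 0.93)]
top pin_top []
top start_hole [([372.3, 279.3], 0.79)]
top next_hole [([371.2, 281.1], 0.77), ([434.5, 310.6], 0.3)]
top camera [([375.6, 279.1], 0.94)]
top bowl [([431.4, 314.6], 0.73)]
top cup_a [([364.7, 216.5], 0.77), ([275.8, 264.9], 0.7), ([293.1, 193.6], 0.64), ([376.4, 276.7], 0.42)]
```

View pics/top0.png

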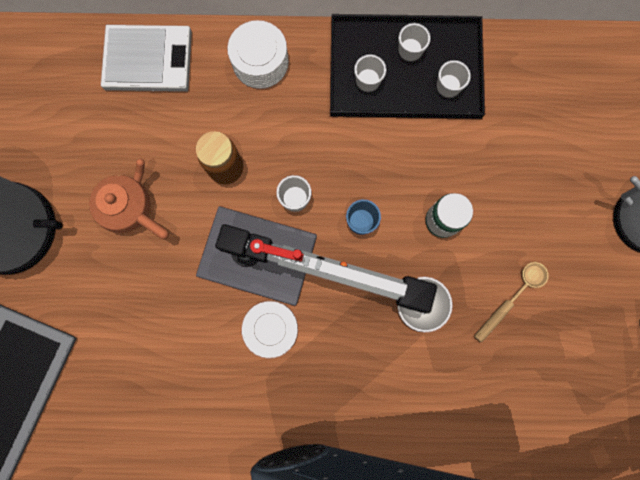

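View pics/scene0.png

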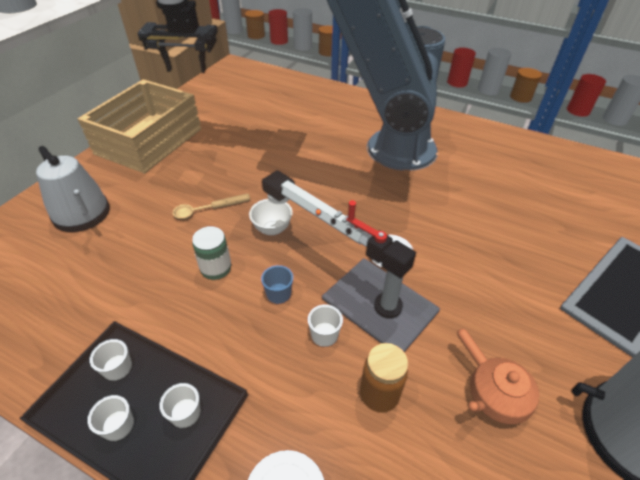

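View pics/wrist0.png

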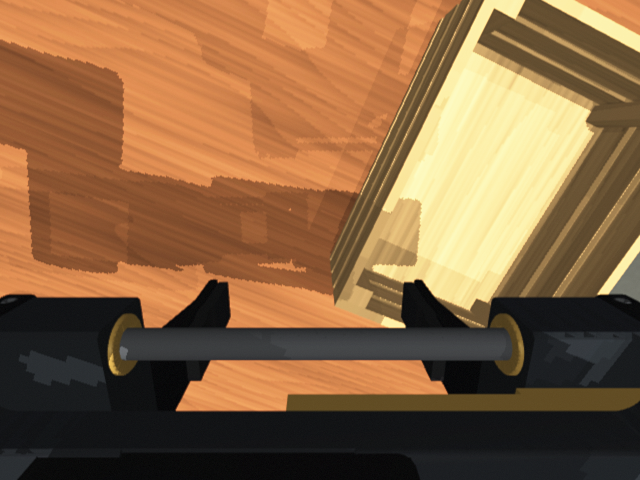

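Top view: red latch with pivot at (257,246) and peg at (298,255), orange pin at about (343,264), and camera head at (417,295). The cups are at (294,194) and (364,217), and the bowl is at (425,303). Next I'll measure the geometry.

```bash
cat > m.py <<'E'
from h import *
from scipy import ndimage as nd
for n in ['top','scene']:
    C=cam(n);f=np.load('f_%s0.npz'%n);im=f['im'];d=f['d'];P=cloud(C,d)
    hsv=cv2.cvtColor(im,cv2.COLOR_RGB2HSV).astype(int)
    red=((hsv[...,0]<4)|(hsv[...,0]>176))&(hsv[...,1]>190)&(hsv[...,2]>100)&(P[...,2]>.15)
    ora=(hsv[...,0]>=5)&(hsv[...,0]<15)&(hsv[...,1]>190)&(P[...,2]>.15)&(P[...,2]<.2)
    for nm,m in (('red',red),('ora',ora)):
        l,k=nd.label(m)
        for i in range(1,k+1):
            q=P[l==i]
            if len(q)>5: print(n,nm,len(q),np.mean(np.argwhere(l==i)[:,::-1],0).round(1),q.mean(0).round(4),q.min(0).round(3),q.max(0).round(3))
    tube=(hsv[...,1]<60)&(P[...,2]>.178)&(P[...,2]<.192)&(hsv[...,2]>110)
    l,k=nd.label(tube);
    for i in range(1,k+1):
        q=P[l==i]
        if len(q)>60:
            c=q.mean(0);w,v=np.linalg.eigh(np.cov((q-c)[:,:2].T));print(n,'tube',len(q),c.round(4),v[:,1].round(4),np.sqrt(w).round(4))
    pk=red&(P[...,2]>.235); print('pegtop',P[pk].mean(0).round(4),pk.sum(),P[pk].max(0),P[pk].min(0))
E
python3 m.py
python3 - <<'E'
import cv2
a=cv2.imread('pics/top0.png')[200:330,190:470]
cv2.imwrite('pics/top0z.png',cv2.resize(a,None,fx=2.8,fy=2.8,interpolation=2))
a=cv2.imread('pics/scene0.png')[160:290,250:430]
cv2.imwrite('pics/scene0z.png',cv2.resize(a,None,fx=4,fy=4,interpolation=2))
E
```

```text
top red 288 [273.4 250.2] [0.5584 0.102  0.2053] [0.543 0.058 0.198] [0.575 0.14  0.246]
top red 6 [299.  251.8] [0.5518 0.0584 0.2431] [0.55  0.057 0.242] [0.553 0.06  0.244]
top ora 14 [343.2 263.4] [ 0.5411 -0.0132  0.1821] [ 0.538 -0.016  0.181] [ 0.544 -0.009  0.185]
top tube 1731 [ 0.5228 -0.0213  0.1841] [0.2414 0.9704] [0.0071 0.0593]
pegtop [0.5488 0.0621 0.2415] 32 [0.55480739 0.06780252 0.24587338] [0.54284814 0.05537091 0.23512771]
scene tube 1903 [ 0.1045 -1.3579  0.1834] [-0.9977 -0.0673] [0.0547 0.0995]
scene tube 292 [-0.8572  0.1995  0.1848] [-0.006  1.   ] [0.0048 0.0766]
scene tube 139 [-0.859   0.5147  0.1849] [0.0056 1.    ] [0.0043 0.0319]
scene tube 864 [ 0.5343 -0.0137  0.1832] [0.2836 0.9589] [0.0062 0.0657]m.py:19: RuntimeWarning: Mean of empty slice.
  pk=red&(P[...,2]>.235); print('pegtop',P[pk].mean(0).round(4),pk.sum(),P[pk].max(0),P[pk].min(0))
  ret = um.true_divide(
Traceback (most recent call last):
  File "m.py", line 19, in <module>
    pk=red&(P[...,2]>.235); print('pegtop',P[pk].mean(0).round(4),pk.sum(),P[pk].max(0),P[pk].min(0))
                                                                           ~~~~~~~~~^^^
ValueError: zero-size array to reduction operation maximum which has no identity
```

View pics/top0z.png

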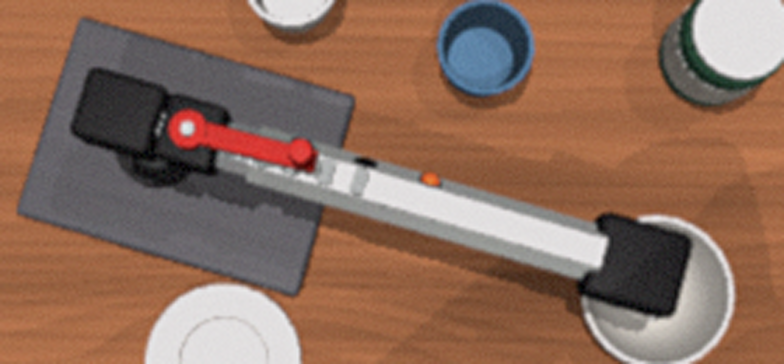

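View pics/scene0z.png

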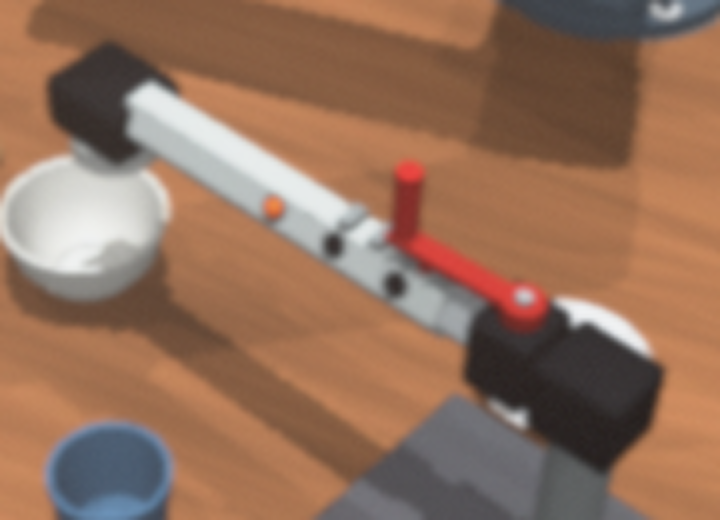

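```bash
cat > fit.py <<'E'
from h import *
from scipy.optimize import least_squares
obs={'top':dict(piv=(256.8,245.7),peg=(297.5,253.9),pin=(343.4,263.7),n1=(320.7,257.9)),
'scene':dict(piv=(381,234.2),peg=(352.2,202.8),pin=(318.2,211.7),n1=(333.2,221.2),n2=(349,231.2))}
def pts(p):
    x,y,yaw,la=p;R=np.array([[np.cos(yaw),-np.sin(yaw),0],[np.sin(yaw),np.cos(yaw),0],[0,0,1]])
    h=lambda rr,out:(rr*.866,-out,.170+rr*.5)
    L=dict(piv=(0,-.045,.211),peg=(.07*np.sin(la),-.045-.07*np.cos(la),.243),pin=h(.019,.19),n1=h(.015,.15),n2=h(.015,.11))
    return {k:R@np.array(v)+[x,y,0] for k,v in L.items()}
def res(p):
    o=[];Q=pts(p)
    for n in obs:
        K,R,t=cam(n)
        for k,uv in obs[n].items():
            c=R.T@(Q[k]-t);c=K@c/c[2];o+=[c[0]-uv[0],c[1]-uv[1]]
    return np.array(o)
s=least_squares(res,[.57,.17,-.27,0],loss='soft_l1');print(s.x.round(4),res(s.x).round(1))
for k,v in pts(s.x).items(): print(k,v.round(4))
yaw=s.x[2];print('u',[np.sin(yaw),-np.cos(yaw)],'ex',[np.cos(yaw),np.sin(yaw)],np.degrees(yaw))
c=s.x[:2]+.19*np.array([np.sin(yaw),-np.cos(yaw)]);print('axis at pin',c)
E
python3 fit.py
python3 - <<'E'
from h import *
s=r.state();print(quatR(s['tcp_rot']).round(3))
E
```

```text
[ 0.582   0.1714 -0.2949  0.028 ] [ 0.2 -2.7 -0.1 -1.2  1.  -1.   0.3 -0.4  0.6 -2.3  1.1 -1.3  0.4 -0.9
  1.  -0.9  0.3 -0.8]
piv [0.5689 0.1283 0.211 ]
peg [0.5505 0.0608 0.243 ]
pin [ 0.5425 -0.0152  0.1795]
n1 [0.5508 0.0241 0.1775]
n2 [0.5625 0.0624 0.1775]
u [np.float64(-0.2905971028149678), np.float64(-0.9568455067750211)] ex [np.float64(0.9568455067750211), np.float64(-0.2905971028149678)] -16.89370707314513
axis at pin [ 0.52679225 -0.01040186]
[[ 0.92   0.393 -0.   ]
 [ 0.393 -0.92   0.   ]
 [-0.    -0.    -1.   ]]
```

Emit:
jog_arm(steps=[[[0, 0, -0.06, 0, -1], [0, 0, -0.12, 0, -1], [0, 0, -0.12, 0, -1], [0.5, -0.42, -0.12, -50, -1], [0.5, -0.42, -0.12, -50, -1], [0.5, -0.42, -0.12, -50, -1], [0.5, -0.42, -0.12, -50, -1], [0.5, -0.42, -0.12, -50, -1]]])

```text
clock: 1.52
eef_pos: [0.34, -0.387, 0.3618]
tcp_rot: [0.0, 0.869, 0.494, 0.0]
ft_force: [1.1, 0.9, 0.4]
opening: 0.0866
```

Emit:
jog_arm(steps=[[[0.455, -0.032, 0, -13.8, -1], [0.455, -0.032, 0, -13.8, -1], [0.455, -0.032, 0, -13.8, -1], [0.455, -0.032, 0, -13.8, -1], [0.455, -0.032, 0, -13.8, -1], [0.455, -0.032, 0, -13.8, -1], [0.455, -0.032, 0, -13.8, -1], [0.455, -0.032, 0, -13.8, -1]]])

```text
clock: 2.18
eef_pos: [0.4916, -0.0899, 0.3619]
tcp_rot: [0.0, 0.805, 0.593, 0.0]
ft_force: [-0.1, 0.3, -0.6]
opening: 0.0871
```

Emit:
jog_arm(steps=[[[0, 0, 0, 0, -1], [0, 0, 0, 0, -1]]])

```text
clock: 2.35
eef_pos: [0.4916, -0.0897, 0.3616]
tcp_rot: [0.0, 0.804, 0.595, -0.0]
ft_force: [-0.1, -0.7, -0.7]
opening: 0.0873
```

```bash
cat > look.py <<'E'
import sys
from h import *
n=sys.argv[1]
s=r.state();C=cam('wrist');im,d=r.grab_frame('wrist');save(n,im);np.savez('f_%s.npz'%n,im=im,d=d,K=C[0],R=C[1],t=C[2])
print(s['clock'],s['eef_pos'].round(4),quatR(s['tcp_rot']).round(3).tolist(),s['ft_force'].round(2),s['joints'].round(2))
E
python3 look.py w1
```

```text
2.35 [ 0.4916 -0.0897  0.3616] [[0.292, 0.957, 0.0], [0.957, -0.292, -0.0], [-0.0, 0.0, -1.0]] [-0.08 -0.73 -0.69] [-0.4   0.23  1.57 -0.    1.34 -0.11]
```

View pics/w1.png

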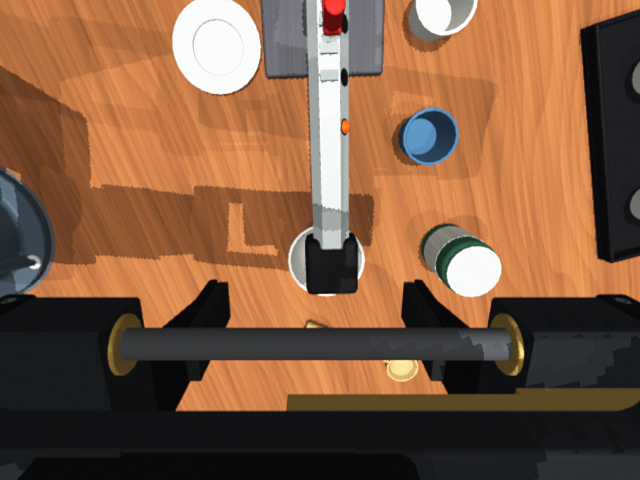

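Wrist view: boom runs upright in the picture, pin at (346,127), holes at (344,77) and (344,22), and peg at about (333,12). I'll fit the tube's line from the depth.

```bash
cat > w.py <<'E'
from h import *
f=np.load('f_w1.npz');C=(f['K'],f['R'],f['t']);P=cloud(C,f['d']);im=f['im']
hsv=cv2.cvtColor(im,cv2.COLOR_RGB2HSV).astype(int)
ora=(hsv[...,0]>=4)&(hsv[...,0]<16)&(hsv[...,1]>190)&(P[...,2]>.15)&(P[...,2]<.2)
q=P[ora];print('pin',len(q),np.argwhere(ora)[:,::-1].mean(0),q.mean(0).round(4),q.max(0).round(4))
# top flat edges by row
v,u=np.mgrid[:480,:640]
top=(np.abs(P[...,2]-.185)<.0025)&(u>290)&(u<370)
L=[];Rr=[];
for row in range(90,230,4):
    c=np.where(top[row])[0]
    a=P[row,c.min()];b=P[row,c.max()]
    L.append(a);Rr.append(b)
L=np.array(L);Rr=np.array(Rr)
print('width',np.linalg.norm((Rr-L)[:,:2],axis=1).round(4)[::4],L[:,2].mean(),Rr[:,2].mean())
M=(L+Rr)/2
p=np.polyfit(M[:,1],M[:,0],1);print('centre x=%.4f*y+%.4f'%tuple(p),'angle',np.degrees(np.arctan(p[0])),np.abs(np.polyval(p,M[:,1])-M[:,0]).max())
for y in (-.0104,.0608,.128): print(y,np.polyval(p,y))
al=(P[...,2]>.165)&(P[...,2]<.19)&(u>290)&(u<370)
for row in (60,100,140,180,220):
    c=np.where(al[row])[0];print(row,c.min(),c.max(),P[row,c.min()].round(4),P[row,c.max()].round(4), P[row,c.min():c.max()+1:3,2].round(3))
E
python3 w.py
```

```text
pin 96 [345.51041667 126.40625   ] [ 0.5404 -0.0149  0.1814] [ 0.545  -0.0092  0.1842]
width [0.0193 0.0187 0.025  0.0192 0.0194 0.0187 0.019  0.0183 0.0185] 0.18348340655578677 0.18376345699699023
centre x=0.2787*y+0.5304 angle 15.572998384832372 0.0027750138456125173
-0.0104 0.5275354146221388
0.0608 0.5473786466216893
0.128 0.5661070903066584
60 308 348 [0.5252 0.0463 0.1703] [0.5579 0.0364 0.1696] [0.17  0.174 0.179 0.183 0.185 0.184 0.186 0.185 0.184 0.184 0.185 0.182
 0.178 0.171]
100 309 348 [0.5166 0.0157 0.1693] [0.5494 0.0057 0.1702] [0.169 0.174 0.178 0.184 0.184 0.185 0.186 0.185 0.186 0.184 0.185 0.182
 0.177 0.17 ]
140 311 348 [ 0.5083 -0.0172  0.1703] [ 0.5404 -0.027   0.1703] [0.17  0.175 0.18  0.185 0.185 0.184 0.185 0.184 0.185 0.185 0.183 0.178
 0.172]
180 312 348 [ 0.4985 -0.0519  0.1705] [ 0.5308 -0.0617  0.1707] [0.171 0.176 0.18  0.184 0.185 0.184 0.185 0.185 0.184 0.184 0.181 0.176
 0.171]
220 313 348 [ 0.4881 -0.089   0.1701] [ 0.5205 -0.0987  0.1708] [0.17  0.175 0.18  0.186 0.184 0.184 0.185 0.184 0.184 0.185 0.18  0.175]
```

Emit:
jog_arm(steps=[[[0.161, 0.011, 0, -1.6, -1], [0.161, 0.011, 0, -1.6, -1], [0.161, 0.011, 0, -1.6, -1], [0.161, 0.011, 0, -1.6, -1], [0.161, 0.011, 0, -1.6, -1], [0.161, 0.011, 0, -1.6, -1], [0.161, 0.011, 0.06, -1.6, -1], [0.161, 0.011, 0.06, -1.6, -1]]])

```text
clock: 3.07
eef_pos: [0.548, 0.0562, 0.2994]
tcp_rot: [-0.0, 0.798, 0.603, -0.001]
ft_force: [-0.3, 1.0, -1.2]
opening: 0.0874
```

```bash
python3 look.py w2
```

```text
3.0667 [0.548  0.0562 0.2994] [[0.272, 0.962, -0.002], [0.962, -0.272, -0.001], [-0.002, -0.002, -1.0]] [-0.32  0.95 -1.22] [-0.1   0.36  1.55 -0.    1.23  0.18]
```

View pics/w2.png

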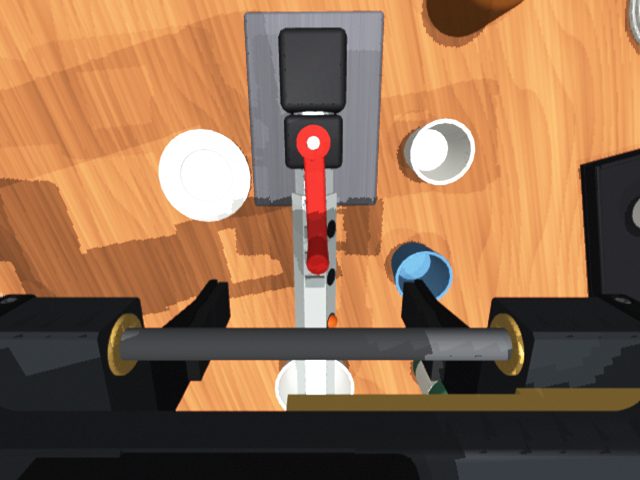

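Emit:
jog_arm(steps=[[[0.002, 0, 0.03, 0, -1], [0.002, 0, 0.06, 0, -1], [0.002, 0, 0.073, 0, -1], [0.002, 0, 0.073, 0, -1], [0.002, 0, 0.073, 0, -1], [0.002, 0, 0.073, 0, -1]]])

```text
clock: 3.62
eef_pos: [0.5511, 0.0591, 0.2302]
tcp_rot: [0.001, 0.797, 0.603, 0.001]
ft_force: [0.7, -0.9, 0.1]
opening: 0.0868
```

Emit:
jog_arm(steps=[[[0.002, -0.001, 0.003, 0, 1], [0.002, -0.001, 0.003, 0, 1], [0.002, -0.001, 0.003, 0, 1], [0.002, -0.001, 0.003, 0, 1], [0.002, -0.001, 0.003, 0, 1], [0.002, -0.001, 0.003, 0, 1], [0.002, -0.001, 0.003, 0, 1], [0.002, -0.001, 0.003, 0, 1]]], newtons=10)

```text
clock: 4.28
eef_pos: [0.5495, 0.0628, 0.2256]
tcp_rot: [0.0, 0.797, 0.604, -0.0]
ft_force: [0.3, -0.3, 0.5]
opening: 0.0417
```

Emit:
jog_arm(steps=[[[0, 0, 0, 0, 1], [0, 0, 0, 0, 1], [0, 0, 0, 0, 1], [0, 0, 0, 0, 1], [0, 0, 0, 0, 1], [0, 0, 0, 0, 1], [0, 0, 0, 0, 1], [0, 0, 0, 0, 1]]])

```text
clock: 4.95
eef_pos: [0.5497, 0.0626, 0.2256]
tcp_rot: [0.0, 0.797, 0.604, 0.0]
ft_force: [-0.2, -0.5, -0.8]
opening: 0.0138
```

Emit:
jog_arm(steps=[[[0.0005, 0.007, 0, 0, 1], [0.002, 0.015, 0, 0, 1], [0.004, 0.022, 0, 0, 1], [0.007, 0.028, 0, 0, 1], [0.014, 0.04, 0, 0, 1], [0.024, 0.0505, 0, 0, 1], [0.032, 0.057, 0, 0, 1], [0.032, 0.057, 0, 0, 1]]])

```text
clock: 5.62
eef_pos: [0.6156, 0.0791, 0.2255]
tcp_rot: [0.001, 0.797, 0.605, 0.001]
ft_force: [0.8, -0.9, 0.8]
opening: 0.0134
```

Emit:
jog_arm(steps=[[[0, 0, 0, 0, -0.4], [0, 0, 0, 0, -0.4], [0, 0, 0, 0, -0.4], [0, 0, 0, 0, -0.4], [0, 0, 0, 0, -0.4], [0, 0, 0, 0, -0.4], [0, 0, 0, 0, -0.4], [0, 0, 0, 0, -0.4]]])

```text
clock: 6.28
eef_pos: [0.613, 0.0781, 0.2256]
tcp_rot: [0.0, 0.797, 0.604, 0.0]
ft_force: [-0.8, -0.1, 0.2]
opening: 0.0571
```

Emit:
jog_arm(steps=[[[0, 0, -0.04, 0, -0.4], [0, 0, -0.075, 0, -0.4], [0, 0, -0.075, 0, -0.4], [-0.109, -0.058, -0.075, -0.3, -0.4], [-0.109, -0.058, -0.075, -0.3, -0.4], [-0.109, -0.058, -0.075, -0.3, -0.4], [-0.109, -0.058, -0.075, -0.3, -0.4], [-0.109, -0.058, -0.075, -0.3, -0.4]]])

```text
clock: 6.95
eef_pos: [0.5267, -0.0122, 0.3009]
tcp_rot: [0.0, 0.796, 0.605, 0.0]
ft_force: [0.5, 0.4, -0.4]
opening: 0.0611
```

Emit:
jog_arm(steps=[[[0, 0, 0, 0, -0.4], [0, 0, 0, 0, -0.4]]])

```text
clock: 7.12
eef_pos: [0.5289, -0.0107, 0.3008]
tcp_rot: [0.0, 0.795, 0.607, 0.001]
ft_force: [0.1, 0.1, 0.1]
opening: 0.0605
```

```bash
python3 look.py w3
```

```text
7.1167 [ 0.5289 -0.0107  0.3008] [[0.264, 0.964, 0.002], [0.964, -0.264, 0.0], [0.0, 0.002, -1.0]] [0.1  0.08 0.1 ] [-0.23  0.33  1.6   0.    1.21  0.04]
```

View pics/w3.png

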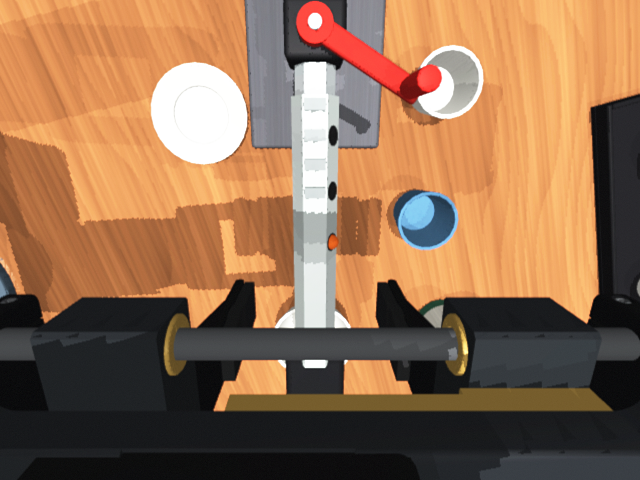

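The latch is out by about 1 rad: pivot (315,20), peg (429,80). The pin is at (333,241), and the tube is centred between the fingers at about column 315. Next I'll measure in tool coordinates.

```bash
cat > w3.py <<'E'
from h import *
import sys
n=sys.argv[1]
f=np.load('f_%s.npz'%n);im=f['im']
T=np.array(r.calibration('wrist')['T_tool_cam']);C=(f['K'],T[:3,:3],T[:3,3]);P=cloud(C,f['d'])
W=cloud((f['K'],f['R'],f['t']),f['d'])
hsv=cv2.cvtColor(im,cv2.COLOR_RGB2HSV).astype(int)
ora=(hsv[...,0]>=3)&(hsv[...,0]<16)&(hsv[...,1]>190)&(W[...,2]>.16)&(W[...,2]<.2)
q=P[ora];print('pin tool',len(q),q.mean(0).round(4),q.min(0).round(4),q.max(0).round(4),'worldz',W[ora][:,2].mean())
v,u=np.mgrid[:480,:640]
al=(W[...,2]>.167)&(W[...,2]<.19)&(u>270)&(u<360)
for row in range(215,285,10):
    c=np.where(al[row])[0]
    a,b=P[row,c.min()],P[row,c.max()];print(row,a.round(4),b.round(4),'mid',((a+b)/2).round(4))
tp=(np.abs(W[...,2]-.185)<.003)&(u>300)&(u<325)&(v>210)&(v<285);print('topz',np.median(W[tp][:,2]))
# holes (dark on facet)
E
python3 w3.py w3
```

```text
pin tool 130 [0.0095 0.0157 0.1179] [-0.0069  0.0084  0.1021] [0.1092 0.0603 0.1234] worldz 0.18294756962347594
215 [ 0.0186 -0.0189  0.1303] [0.0185 0.015  0.1308] mid [ 0.0185 -0.0019  0.1306]
225 [ 0.0104 -0.0191  0.1304] [0.0106 0.0151 0.1296] mid [ 0.0105 -0.002   0.13  ]
235 [ 0.0023 -0.0184  0.13  ] [0.0017 0.0154 0.132 ] mid [ 0.002  -0.0015  0.131 ]
245 [-0.0065 -0.0186  0.131 ] [-0.0035  0.0157  0.1217] mid [-0.005  -0.0015  0.1263]
255 [-0.0146 -0.0187  0.1297] [-0.0147  0.0147  0.1301] mid [-0.0146 -0.002   0.1299]
265 [-0.0235 -0.0189  0.1303] [-0.0235  0.0149  0.1304] mid [-0.0235 -0.002   0.1303]
275 [-0.0326 -0.0191  0.131 ] [-0.0322  0.015   0.13  ] mid [-0.0324 -0.002   0.1305]
topz 0.18470271829041252
```

Emit:
jog_arm(steps=[[[0, -0.002, 0.035, 0, -0.4], [0, -0.002, 0.07, 0, -0.4], [0, -0.002, 0.09, 0, -0.4], [0, -0.002, 0.104, 0, -0.4], [0, -0.002, 0.104, 0, -0.4], [0, -0.002, 0.104, 0, -0.4], [0, -0.002, 0.104, 0, -0.4]]])

```text
clock: 7.75
eef_pos: [0.5271, -0.0103, 0.1973]
tcp_rot: [0.001, 0.795, 0.607, 0.001]
ft_force: [1.3, -0.4, 1.2]
opening: 0.0606
```

```bash
python3 - <<'E'
from h import *
f=np.load('f_w3.npz');im=f['im']
T=np.array(r.calibration('wrist')['T_tool_cam']);P=cloud((f['K'],T[:3,:3],T[:3,3]),f['d'])
W=cloud((f['K'],f['R'],f['t']),f['d'])
hsv=cv2.cvtColor(im,cv2.COLOR_RGB2HSV).astype(int)
m=(hsv[...,0]>=3)&(hsv[...,0]<16)&(hsv[...,1]>190)&(W[...,2]>.16)&(W[...,2]<.2)&(P[...,0]<.03)&(P[...,1]<.03)
q=P[m];print(q.mean(0),q.min(0),q.max(0))
E
python3 look.py w4
```

```text
[-0.00013394  0.01204015  0.11936635] [-0.00692518  0.0084349   0.1168749 ] [0.00494939 0.01642826 0.12341384]
7.75 [ 0.5271 -0.0103  0.1973] [[0.264, 0.965, 0.002], [0.965, -0.264, -0.0], [0.0, 0.002, -1.0]] [ 1.31 -0.44  1.24] [-0.23  0.46  1.72  0.    0.96  0.04]
```

View pics/w4.png

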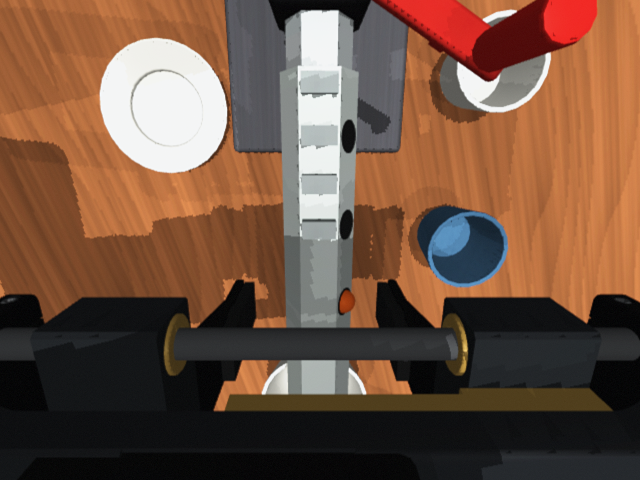

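```bash
python3 - <<'E'
from h import *
f=np.load('f_w4.npz');im=f['im']
T=np.array(r.calibration('wrist')['T_tool_cam']);P=cloud((f['K'],T[:3,:3],T[:3,3]),f['d'])
W=cloud((f['K'],f['R'],f['t']),f['d'])
print(T.round(4))
hsv=cv2.cvtColor(im,cv2.COLOR_RGB2HSV).astype(int)
v,u=np.mgrid[:480,:640]
m=(hsv[...,0]<16)&(hsv[...,1]>190)&(u>325)&(u<365)&(v>280)&(v<320)
q=P[m];print(q.mean(0),q.min(0),q.max(0))
for row in (250,265,280,320):
    al=(W[row,:,2]>.167)&(W[row,:,2]<.19)&(u[0]>270)&(u[0]<365)
    c=np.where(al)[0];a,b=P[row,c.min()],P[row,c.max()];print(row,a.round(4),b.round(4),((a+b)/2).round(4))
# finger surfaces: points near the fingers
m=(P[...,2]<.03)&(P[...,2]>-.03)&(abs(P[...,1])<.06)&(v>270)&(v<400)&(f['d']>0)
for lo,hi in ((-.06,0),(0,.06)):
    k=m&(P[...,1]>lo)&(P[...,1]<hi);q=P[k];print(len(q),q.min(0).round(4),q.max(0).round(4))
E
```

```text
[[ 0.000e+00 -9.568e-01 -2.907e-01  8.020e-02]
 [ 1.000e+00 -0.000e+00  1.000e-04 -1.300e-03]
 [-1.000e-04 -2.907e-01  9.568e-01 -1.430e-01]
 [ 0.000e+00  0.000e+00  0.000e+00  1.000e+00]]
[0.00059485 0.01395982 0.01610689] [-0.09769069 -0.00130425 -0.1430172 ] [0.08023319 0.03770889 0.19714487]
250 [ 0.0236 -0.0172  0.0276] [0.0238 0.0172 0.0271] [0.0237 0.     0.0273]
265 [ 0.0159 -0.0168  0.0266] [0.0157 0.017  0.0271] [0.0158 0.0001 0.0269]
280 [ 0.0074 -0.017   0.027 ] [0.0073 0.0172 0.0273] [0.0074 0.0001 0.0271]
320 [-0.016  -0.0171  0.0273] [-0.0161  0.0174  0.0275] [-0.0161  0.0001  0.0274]
4780 [-0.0632 -0.045  -0.03  ] [ 0.0186 -0.      0.0279]
4776 [-0.0624  0.     -0.03  ] [0.0188 0.0425 0.0283]
```

Emit:
jog_arm(steps=[[[0, 0, 0.001, 0, 1], [0, 0, 0.001, 0, 1], [0, 0, 0.001, 0, 1], [0, 0, 0.001, 0, 1], [0, 0, 0.001, 0, 1], [0, 0, 0.001, 0, 1], [0, 0, 0.001, 0, 1], [0, 0, 0.001, 0, 1]]], newtons=25)

```text
clock: 8.47
eef_pos: [0.5281, -0.0114, 0.1962]
tcp_rot: [0.002, 0.795, 0.606, 0.002]
ft_force: [5.9, -1.5, -0.7]
opening: 0.025
```

Emit:
jog_arm(steps=[[[0, 0, 0, 0, 1], [0, 0, 0, 0, 1], [0, 0, 0, 0, 1]]])

```text
clock: 8.72
eef_pos: [0.5281, -0.0113, 0.1962]
tcp_rot: [0.002, 0.795, 0.606, 0.002]
ft_force: [5.2, -1.1, 0.1]
opening: 0.0248
```

```bash
python3 look.py w5; python3 - <<'E'
import cv2
a=cv2.imread('pics/w5.png')[200:400,200:430]
cv2.imwrite('pics/w5z.png',cv2.resize(a,None,fx=3,fy=3,interpolation=2))
E
```

```text
8.7167 [ 0.5281 -0.0113  0.1962] [[0.265, 0.964, 0.005], [0.964, -0.265, -0.001], [0.0, 0.005, -1.0]] [ 5.24 -1.11  0.06] [-0.23  0.46  1.73 -0.    0.95  0.04]
```

View pics/w5z.png

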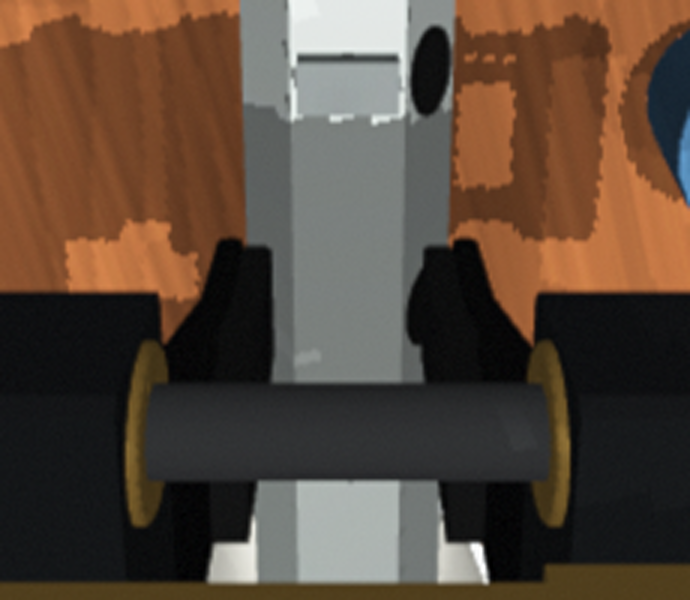

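The dark hole beside the right finger at zoom (418,305) shows that the pin has sunk. Pulling out 40 mm.

Emit:
jog_arm(steps=[[[-0.003, 0, 0, 0, 1], [-0.007, 0, 0, 0, 1], [-0.011, 0, 0, 0, 1], [-0.016, 0, 0, 0, 1], [-0.021, 0, 0, 0, 1], [-0.025, 0, 0, 0, 1], [-0.028, 0, 0, 0, 1], [-0.028, 0, 0, 0, 1]]])

```text
clock: 9.43
eef_pos: [0.5207, -0.0383, 0.1961]
tcp_rot: [0.002, 0.795, 0.606, 0.002]
ft_force: [4.9, -1.0, -1.5]
opening: 0.0245
```

```bash
python3 look.py w6; python3 - <<'E'
import cv2
a=cv2.imread('pics/w6.png')[50:400,200:430]
cv2.imwrite('pics/w6z.png',cv2.resize(a,None,fx=1.7,fy=1.7,interpolation=2))
E
```

```text
9.4333 [ 0.5207 -0.0383  0.1961] [[0.266, 0.964, 0.005], [0.964, -0.266, -0.001], [0.001, 0.005, -1.0]] [ 4.91 -0.98 -1.46] [-0.29  0.45  1.74  0.    0.94 -0.02]
```

View pics/w6z.png

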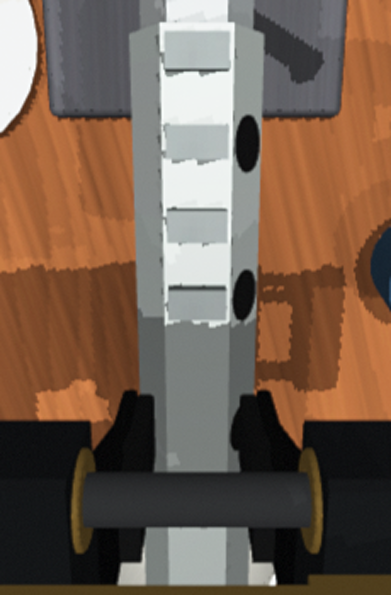

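The tube travels with the fingers (28 mm so far). Another 12 mm to go.

Emit:
jog_arm(steps=[[[-0.003, 0, 0, 0, 1], [-0.006, 0, 0, 0, 1], [-0.009, 0, 0, 0, 1], [-0.0105, 0, 0, 0, 1], [-0.0115, 0, 0, 0, 1], [-0.012, 0, 0, 0, 1], [-0.012, 0, 0, 0, 1], [-0.012, 0, 0, 0, 1]]])

```text
clock: 10.15
eef_pos: [0.5175, -0.0497, 0.1962]
tcp_rot: [0.002, 0.795, 0.606, 0.002]
ft_force: [4.8, -0.7, -1.2]
opening: 0.0248
```

```bash
python3 look.py w7; python3 - <<'E'
import cv2
a=cv2.imread('pics/w7.png')[50:400,200:430]
cv2.imwrite('pics/w7z.png',cv2.resize(a,None,fx=1.7,fy=1.7,interpolation=2))
E
```

```text
10.15 [ 0.5175 -0.0497  0.1962] [[0.265, 0.964, 0.005], [0.964, -0.265, -0.001], [0.001, 0.005, -1.0]] [ 4.83 -0.67 -1.23] [-0.31  0.45  1.75  0.    0.94 -0.04]
```

View pics/w7z.png

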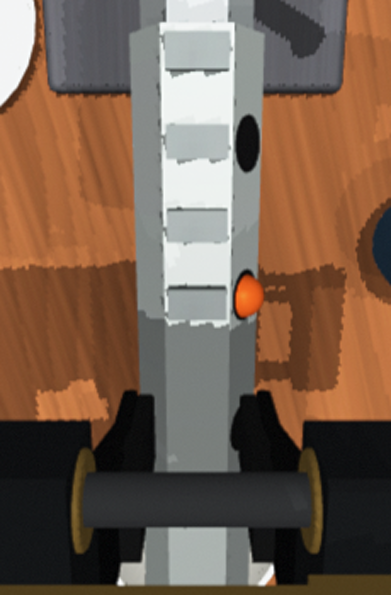

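The orange pin has popped out in the next hole, at zoom (249,296). Releasing and lifting.

Emit:
jog_arm(steps=[[[0, 0, 0, 0, -0.4], [0, 0, 0, 0, -0.4], [0, 0, 0, 0, -0.4], [0, 0, 0, 0, -0.4], [0, 0, 0, 0, -0.4], [0, 0, 0, 0, -0.4], [0, 0, -0.03, 0, -0.4], [0, 0, -0.06, 0, -0.4]]])

```text
clock: 10.87
eef_pos: [0.5133, -0.0486, 0.2543]
tcp_rot: [-0.003, 0.795, 0.606, -0.002]
ft_force: [0.8, -0.1, -0.3]
opening: 0.0599
```

Emit:
jog_arm(steps=[[[0, 0, -0.04, 0, -0.4], [0, 0, -0.045, 0, -0.4], [0, 0, -0.045, 0, -0.4], [0.04, 0.04, -0.045, 0, -0.4], [0.04, 0.04, -0.045, 0, -0.4], [0.04, 0.04, -0.045, 0, -0.4], [0.04, 0.04, -0.045, 0, -0.4], [0.04, 0.04, -0.045, 0, -0.4]]])

```text
clock: 11.53
eef_pos: [0.5627, -0.0212, 0.2989]
tcp_rot: [-0.002, 0.795, 0.606, -0.002]
ft_force: [-0.5, -0.6, 0.2]
opening: 0.0609
```

```bash
python3 look.py w8; python3 - <<'E'
from h import *
f=np.load('f_w8.npz');im=f['im']
T=np.array(r.calibration('wrist')['T_tool_cam']);P=cloud((f['K'],T[:3,:3],T[:3,3]),f['d'])
W=cloud((f['K'],f['R'],f['t']),f['d'])
hsv=cv2.cvtColor(im,cv2.COLOR_RGB2HSV).astype(int)
m=((hsv[...,0]<4)|(hsv[...,0]>176))&(hsv[...,1]>180)&(W[...,2]>.237)&(W[...,2]<.25)
print(m.sum(),P[m].mean(0).round(4),W[m].mean(0).round(4),W[m].min(0),W[m].max(0))
E
```

```text
11.5333 [ 0.5627 -0.0212  0.2989] [[0.265, 0.964, -0.005], [0.964, -0.265, 0.001], [-0.001, -0.005, -1.0]] [-0.49 -0.62  0.22] [-0.24  0.38  1.52 -0.    1.25  0.03]
600 [0.1087 0.0228 0.0563] [0.6132 0.0777 0.2424] [0.60677179 0.07124068 0.23702333] [0.62018224 0.08435163 0.24450906]
```

View pics/w8.png

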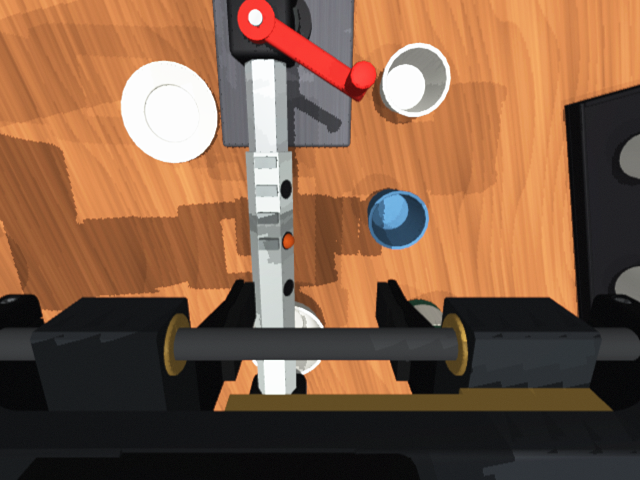

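The pin sits in the middle hole at (288,241), with holes at (286,188) and (288,287). The peg is at (364,80). Moving to the peg.

Emit:
jog_arm(steps=[[[0.109, 0.023, 0, 0, -0.4], [0.109, 0.023, 0, 0, -0.4], [0.109, 0.023, 0, 0, -0.4], [0.109, 0.023, 0, 0, -0.4], [0.109, 0.023, 0, 0, -0.4], [0.109, 0.023, 0, 0, -0.4], [0.109, 0.023, 0, 0, -0.4], [0.109, 0.023, 0, 0, -0.4]]])

```text
clock: 12.25
eef_pos: [0.6148, 0.0765, 0.3006]
tcp_rot: [-0.0, 0.796, 0.606, -0.0]
ft_force: [0.3, 0.6, 0.1]
opening: 0.061
```

Emit:
jog_arm(steps=[[[0, -0.001, 0.03, 0, -0.4], [0, -0.001, 0.06, 0, -0.4], [0, -0.001, 0.075, 0, -0.4], [0, -0.001, 0.075, 0, -0.4], [0, -0.001, 0.075, 0, -0.4], [0, -0.001, 0.075, 0, 1], [0, -0.001, 0.075, 0, 1], [0, -0.001, 0.075, 0, 1]]], newtons=10)

```text
clock: 12.92
eef_pos: [0.6155, 0.0779, 0.2273]
tcp_rot: [0.001, 0.795, 0.606, 0.001]
ft_force: [0.1, 0.4, 0.1]
opening: 0.0484
```

Emit:
jog_arm(steps=[[[0, 0, 0, 0, 1], [0, 0, 0, 0, 1], [0, 0, 0, 0, 1], [0, 0, 0, 0, 1], [0, 0, 0, 0, 1], [0, 0, 0, 0, 1], [0, 0, 0, 0, 1], [0, 0, 0, 0, 1]]])

```text
clock: 13.58
eef_pos: [0.6149, 0.0779, 0.2256]
tcp_rot: [0.0, 0.795, 0.606, 0.0]
ft_force: [1.0, -0.9, -0.6]
opening: 0.0138
```

Emit:
jog_arm(steps=[[[-0.0065, -0.005, 0, 0, 1], [-0.013, -0.0105, 0, 0, 1], [-0.022, -0.021, 0, 0, 1], [-0.029, -0.0335, 0, 0, 1], [-0.033, -0.047, 0, 0, 1], [-0.034, -0.057, 0, 0, 1], [-0.0345, -0.0605, 0, 0, 1], [-0.0345, -0.0605, 0, 0, 1]]])

```text
clock: 14.25
eef_pos: [0.5474, 0.0594, 0.2258]
tcp_rot: [0.002, 0.795, 0.606, 0.0]
ft_force: [3.4, -5.1, -3.1]
opening: 0.0136
```

Emit:
jog_arm(steps=[[[0, 0, 0, 0, -0.4], [0, 0, 0, 0, -0.4], [0, 0, 0, 0, -0.4], [0, 0, 0, 0, -0.4], [0, 0, 0, 0, -0.4], [0, 0, 0, 0, -0.4], [0, 0, -0.03, 0, -0.4], [0, 0, -0.07, 0, -0.4]]])

```text
clock: 14.92
eef_pos: [0.5442, 0.0612, 0.2927]
tcp_rot: [-0.004, 0.795, 0.606, -0.004]
ft_force: [1.7, 1.1, -0.2]
opening: 0.0575
```

Emit:
jog_arm(steps=[[[0, 0, -0.05, 0, -0.4], [-0.1, 0, -0.08, 0, -0.4], [-0.1, 0, -0.08, 0, -0.4], [-0.1, 0, -0.08, 0, -0.4], [-0.1, 0, -0.08, 0, -0.4], [-0.1, 0, -0.08, 0, -0.4], [-0.1, 0, -0.08, 0, -0.4], [-0.1, 0, -0.08, 0, -0.4]]])

```text
clock: 15.58
eef_pos: [0.5202, -0.0345, 0.3747]
tcp_rot: [-0.001, 0.795, 0.607, -0.0]
ft_force: [0.5, -0.4, -0.1]
opening: 0.0609
```

```bash
python3 look.py w9; python3 - <<'E'
from h import *
f=np.load('f_w9.npz');im=f['im']
W=cloud((f['K'],f['R'],f['t']),f['d'])
hsv=cv2.cvtColor(im,cv2.COLOR_RGB2HSV).astype(int)
m=((hsv[...,0]<4)|(hsv[...,0]>176))&(hsv[...,1]>180)&(W[...,2]>.237)&(W[...,2]<.25)
p=W[m].mean(0);e=np.array([.964,-.266]);u=np.array([-.266,-.964]);d=p[:2]-[.566,.1285];print(p,'latch angle',np.arctan2(d@e,d@u))
im,d=r.grab_frame('top');save('top9',im)
for t in ['bowl','cup_a']:print(t,[(np.round(x['pixel'],1).tolist(),round(x['conf'],2)) for x in r.boxes_of('top',t)])
E
```

```text
15.5833 [ 0.5202 -0.0345  0.3747] [[0.264, 0.965, -0.002], [0.965, -0.264, 0.001], [0.001, -0.002, -1.0]] [ 0.51 -0.41 -0.07] [-0.28  0.25  1.5   0.    1.39 -0.01]
[0.54675752 0.061226   0.24249344] latch angle -0.009358839708337209
bowl [([408.4, 313.8], 0.71)]
cup_a [([293.6, 192.8], 0.62)]
```

View pics/w9.png

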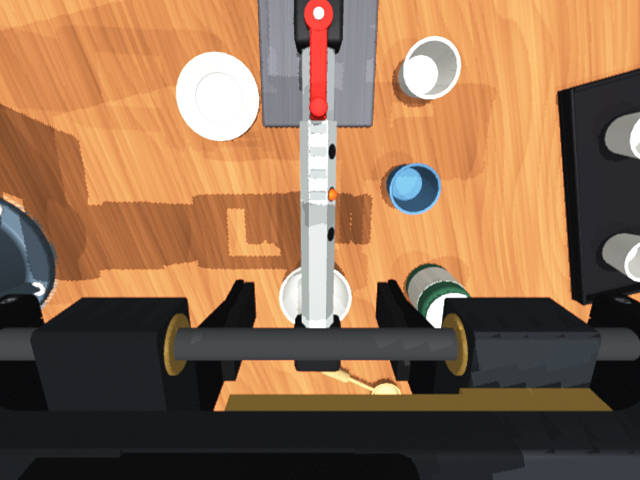

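View pics/top9.png

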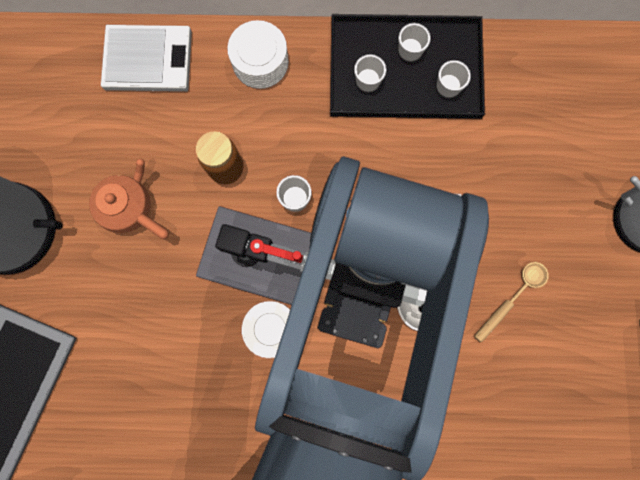

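The latch is shut along the tube: pivot (318,13), peg (319,106). The pin shows in the middle hole at (332,194), the cups and bowl look unmoved, and the gripper is clear. Handing in.

```bash
python3 -c "
from cell import r
print(r.hand_in(), r.state()['clock'])"
```

```text
the job is handed in; nothing more can be done
the job is handed in; nothing more can be done
```

The boom is one hole longer, the latch is back over the tube, and I handed the job in at about 16 s of the 66 s. The hand-in reported no verdict.

**What I did**
- I swung the latch out about 1 rad by its peg and let it go.
- The moves could not tilt the tool. So I pinched pin and tube at 25 N with the fingertip edges on the two upper facets, not across the pin and the opposite flat.
- I pulled 40 mm in two stages. The pin popped out in the next hole.
- I let go, swung the latch shut by its peg and backed away.

**Last checks**
- **Tube:** the wrist picture showed the pin proud in the middle of the three holes. The arm travelled about 40 mm while gripping, but I did not measure the tube's own travel separately.
- **Latch:** the peg's position gives an angle of about -0.01 rad, which is shut within the measurement.
- **Bowl and cups:** they looked undisturbed in the wrist picture. In the last top view the arm hid the blue cup and part of the bowl, so the bowl's detection there was shifted and I did not rely on it.
- **Gripper:** it was open and well above everything, with wrist force near zero.

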